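# Tip the hex nuts into the wash basket and clamp it on the shaker

### The job

Pick up the four-compartment organiser and tilt it toward the open corner of the compartment with the hex nuts, so that all three nuts, and nothing else, slide into the steel wash basket on the shaker; then stand the organiser back on its mat. Last, push the toggle clamp's handle down past its dead point, fully home, so that the pad holds the basket down. Leave the basket in its nest, the other fittings in their compartments, and the bottle, jar and wrench where they are.

Things in the scene. Friction and masses are not known exactly. Their poses are not given: they have to be found in the camera images.
- organiser: White square parts organiser, 140 x 140 mm, 0.3 kg, on the mat, turned any way. Origin: centre of its underside; x, y along its sides. Floor, walls and crossing dividers 3 mm thick; walls and dividers reach 28 mm above the underside. Four compartments about 65 mm square: hex nuts at +x +y, caps at +x -y, elbows at -x -y, sleeves at -x +y. The outer walls stop 36 mm short of each corner.
- nut_corner (a point): Open outer corner of the hex nuts' compartment: tip of the organiser's floor at its x, y = +70 mm, 3 mm above the underside, axes the organiser's. Each compartment has such an open corner, with no sill; pieces slide out of it when it is lowest, and stay behind the walls otherwise. The plastic is slippery: pieces begin to slide at 15 to 24 degrees of tilt.
- post_top (a point): Top of the aluminium post in the organiser's middle, 80 mm above the underside: the place to grip. The post is 20 x 20 mm square and its four faces look toward the four corners (45 degrees to the walls); it is bare from 28 to 80 mm above the underside. Axes are the organiser's.
- mat: Black rubber mat fixed on the bench, 200 x 200 mm, 4 mm thick; origin at the centre of its underside.
- basket: Open stainless wash basket, 180 mm (x) x 160 mm (y) outside, 45 mm high, walls and floor 3 mm, 0.55 kg, loose, in a nest of low ribs on the shaker. Origin: centre of its underside. On its +y side a solid clamping lug, 18 mm high, sticks out 23 mm: the clamp's pad comes down on it.
- shaker: Low white orbital shaker, fixed, 240 mm (x) x 310 mm (y), its aluminium platform 55 mm above the bench; origin at the centre of its underside, at bench height. The basket's centre stands at x 0, y -60 mm on the platform; the toggle clamp stands on the platform at x 0, y +100 mm.
- clamp_handle (a joint): Swing of the clamp handle, rad. At 0 (open) it rises outward (to the shaker's +y, away from the basket), 0.95 rad above level; it swings down as the value grows. Dead point 0.93; locked at its stop, 1.05 (0.10 rad below level). It starts at 0, held open by friction. Pressed 50 mm from the pivot it takes a few newtons (under 10). The pad's arm comes down with it.
- clamp_pivot (a point): Axis of the clamp handle, 113 mm above the bench; the axis runs along the shaker's x, and these axes are the shaker's.
- handle_tip (a point): End of the clamp handle, on its centre line, 105 mm from the pivot. The handle is a straight round bar: a rubber grip 16 mm thick over its outer 55 mm, 9 mm bare steel nearer the pivot.
- clamp_pad: Black rubber pad, 16 mm across, on a sprung spindle at the end of the clamp's arm; it presses on the basket's lug with about 10 N when the clamp is locked. Origin 16 mm above its face.
- nut0: Steel hex nut, 19 mm across the flats, 13 mm high, 22 g, lying flat in the organiser; origin at the centre of its underside. There are three, all in one compartment.
- nut1: Steel hex nut, 19 mm across the flats, 13 mm high, 22 g, lying flat in the organiser; origin at the centre of its underside. There are three, all in one compartment.
- nut2: Steel hex nut, 19 mm across the flats, 13 mm high, 22 g, lying flat in the organiser; origin at the centre of its underside. There are three, all in one compartment.
- cap0: Flat round steel cap, 18 mm across, 9 mm high, in the organiser; origin at the centre of its underside.
- cap1: Flat round steel cap, 18 mm across, 9 mm high, in the organiser; origin at the centre of its underside.
- elbow0: Small L-shaped steel elbow of 11 mm square bar, legs 24 and 19 mm, in the organiser; origin under the middle of its long leg.
- elbow1: Small L-shaped steel elbow of 11 mm square bar, legs 24 and 19 mm, in the organiser; origin under the middle of its long leg.
- sleeve0: Upright round steel sleeve, 15 mm across, 18 mm high, in the organiser; origin at the centre of its underside.
- sleeve1: Upright round steel sleeve, 15 mm across, 18 mm high, in the organiser; origin at the centre of its underside.
- bottle: Amber bottle with a blue cap, 64 mm across, 150 mm tall, a bystander; origin at the centre of its underside.
- jar: Small white jar with a red cap, 48 mm across, 55 mm tall, a bystander; origin at the centre of its underside.
- wrench: Steel wrench lying on the bench along its x, a bystander.
Mind the look-alikes: they are no part of the job. Of the things that look like the organiser, take the one that is farthest to the robot's right at the start.

How it is judged:
By the outcome, as a careful person would: the job done as asked, in the order asked, and still so for the second after the job is handed in, with the robot touching nothing.
It also fails if it takes over 72 s, if anything falls off the work surface, if the arm or the gripper's body presses on something with over 40 N, if the wrist force passes 120 N, or if a joint passes its speed limit or range.

### The arm

A 7-joint arm with a two-finger parallel gripper is mounted at the origin on the work surface. World frame = base frame: x ahead of the robot, y to its left, z up, the work surface at z = 0. Lengths are in m, angles in rad, forces in N, time in s.
With the tool pointing down it reaches from about 0.425 to 0.8 m from the base axis. Payload 8.3 kg.
Tool frame: the origin (TCP) lies at the very end of the fingers, on their centre line; the grasp point (between the pads) lies 19 mm behind it; z points along the fingers, y is the direction in which the jaws open and shut (so a half turn about z gives the same grasp; the last joint's range is limited). The gripper opens to 85 mm and grips with 20 to 120 N. Pads are 22 mm wide; open, the fingers measure 114 mm over their backs; the gripper's body (76 mm by 85 mm) begins 54 mm behind the grasp point. The pads swing forward as they close: fully open they stand 13 mm farther back than shut.
Start: joints at [-1.294, 0.383, 0.016, 1.37, -0.006, 1.388, -0.046], TCP at [0.208, 0.589, 0.231] pointing down, gripper open.
Joint ranges: [-2.95, 2.95], [-0.25, 2.06], [-1.52, 1.56], [0.18, 2.33], [-1.44, 4.58], [0.02, 2.06], [-3.01, 3.01]. Speed limits (rad/s): [2.39, 2.39, 3.01, 3.01, 3.14, 3.14, 3.14].

### API

Orientations are given as a unit quaternion [w, x, y, z].
In Python, from rig import arm gives the robot as it stands. The module is installed in compiled form; this text tells all that it offers.
- The arm moves only by the tool jog_arm, never from a script. Its arguments are lists of equal length, an entry for each row: "gripper": the closure, from 0 (fully open) to 1 (shut); "travel": the shift along the world's x, y, z as a fraction of full scale, a list of three; "delta_rot": the turn, a rotation vector about the world's x, y, z as a fraction of full scale, a list of three. In form: {"gripper": [gripper, ...], "travel": [[x, y, z], ...], "delta_rot": [[rx, ry, rz], ...]}. A call has 1 to 12 rows; each row shifts and turns the commanded pose from where the row before left it; what a row does not reach is not made up. Full scale, the value 1, is 0.1 m for a shift and pi rad for a turn. A row lasts 1/10 s, in which the tool goes at most 50 mm and 8.59 degrees, less where a joint would pass 70% of its speed; a pose out of reach is approached as far as the arm can. A call with a number of a shift or a turn outside -1 to 1 is refused whole. A call with a gripper value outside its range is refused whole. The fingers move at their own pace and stop on an object; "force" is the grip in N (left out, the last holds). Time passes only in rows, so rows that do not move let the fingers close. It gives the time, the measured TCP pose, the force and the opening at its end, in the units of the state.
- arm.read_state(): the state, without advancing time (a new reading comes with each control period).
- arm.read_camera(name): name is "scene" or "side" or "wrist"; returns the picture (420x560x3 uint8, red, green, blue); there is no depth.
- arm.camera_info(name): a dict with "camera_matrix" (3x3 intrinsics, pixels), "k1" (the pictures are not rectified: a ray, as slopes to the right and down, at radius r is drawn at 1 + k1 r^2 times it, then the intrinsics apply), "rvec" (rotation vector, rad) and "tvec" (3), from world to camera coordinates, as OpenCV has them; the wrist camera has in their place "tool_from_camera" (4x4, takes a point from camera to tool coordinates, whose origin is the TCP and whose axes are the flange's). Camera axes: x right, y down, z forward; pixel columns grow to the right and rows downward; lengths in m; the calibration is good to about 2 mm. A picture is of the moment at which its call begins: read the wrist's pose just before it. camera_info takes no time and is no camera call.
- arm.hand_in(): hands the job in, once; it reports no verdict.
Trained networks look in the newest picture that a camera, given by its name, has taken for a name from the list of things; names that differ only in an ending like _2 or _b are one class to them, and where a whole thing is asked for, a point or a joint stands for the part that bears it (a point fixed in the world has none). Each returns a list of dicts, best first, with "conf" (0 to 1); they miss things now and then, are a little off and sometimes report something else, mostly with a low value. They report only what shows in the picture. A call takes as long as a camera call. They do not tell look-alikes from the thing itself.
- arm.boxes_of(target, camera): "box" ([left, top, width, height] as shares, 0 to 1, of the picture: columns of its width, rows of its height, round what is visible of it).
- arm.regions_of(target, camera): "pixels" (420x560 bool, what is visible of it) and "box" ([left, top, width, height] as shares, 0 to 1, of the picture: columns of its width, rows of its height, round what is visible of it).
- arm.mark_of(target, camera): "position" ([column, row] as shares, 0 to 1, of the picture: columns of its width, rows of its height: a listed point, or the origin of a listed thing).
The state is a dict: "time": time; "joints": joint angles; "qvel": joint speeds; "joint_torque": joint torques, N m; "tcp_pos": TCP position; "ee_rot": TCP orientation; "contact_force": force on the tool from outside, world axes, zero at the start; "ft_torque": the same for the moment, N m; "grip_width": opening from 0.0 (shut) to 1.0 (fully open).
Only numpy, scipy, OpenCV 4.12 (cv2) and the standard library are available. Lean on these libraries where they do the work, as an engineer would, in place of code of your own. Each camera call takes 0.05 s, during which the arm holds its last target. There are 200 camera calls.

## Working session

There is one attempt and no reset: what is moved stays moved. The work goes in short steps, Python scripts to look and compute and a tool call to move; the robot and the scene stay as the last step left them, time stands still between calls to the robot, and variables do not carry over. Pictures are saved under pics/ and viewed, about 8 in all and at most 12, crops included, and the job is handed in when it is done.

Besides the shell and the picture viewer there is one more tool, called after "Emit:" as name(argument=value, ...) on one line, values as JSON. jog_arm: Moves the arm, as the interface text tells. Its arguments: {"type":"object","properties":{"gripper":{"type":"array","items":{"type":"number"}},"travel":{"type":"array","items":{"type":"array","items":{"type":"number"}}},"delta_rot":{"type":"array","items":{"type":"array","items":{"type":"number"}}},"force":{"type":"number"}},"required":["gripper","travel","delta_rot"]}

```bash
mkdir -p pics; cat > h.py <<'E'
import numpy as np, cv2
from rig import arm
from scipy.spatial.transform import Rotation as R
def shot(c,name=None):
    s=arm.read_state(); im=arm.read_camera(c)
    if name: cv2.imwrite('pics/'+name+'.png',im[:,:,::-1])
    return s,im
def cam(c,s=None):
    i=arm.camera_info(c); K=np.array(i['camera_matrix']);k1=i['k1']
    if 'rvec' in i:
        Rm=cv2.Rodrigues(np.array(i['rvec'],float))[0]; t=np.array(i['tvec'],float).ravel()
    else:
        q=s['ee_rot']; T=np.eye(4);T[:3,:3]=R.from_quat([q[1],q[2],q[3],q[0]]).as_matrix();T[:3,3]=s['tcp_pos']
        T=np.linalg.inv(T@np.array(i['tool_from_camera'])); Rm=T[:3,:3];t=T[:3,3]
    return K,k1,Rm,t
def ray(C,px):
    K,k1,Rm,t=C
    p=cv2.undistortPoints(np.array([[px]],float),K,np.array([k1,0,0,0.]))[0,0]
    return -Rm.T@t, Rm.T@np.array([p[0],p[1],1])
def onz(C,px,z):
    o,d=ray(C,px); return o+d*(z-o[2])/d[2]
def proj(C,P):
    K,k1,Rm,t=C
    return cv2.projectPoints(np.array(P,float).reshape(-1,3),cv2.Rodrigues(Rm)[0],t,K,np.array([k1,0,0,0.]))[0].reshape(-1,2)
def tri(rs):
    A=np.zeros((3,3));b=np.zeros(3)
    for o,d in rs:
        d=d/np.linalg.norm(d);M=np.eye(3)-np.outer(d,d);A+=M;b+=M@o
    return np.linalg.solve(A,b)
E
python3 - <<'E'
from h import *
s,a=shot('scene','s0');s2,b=shot('side','d0');s3,w=shot('wrist','w0')
o=np.zeros((420*2,1120,3),np.uint8);o[:420,:560]=a;o[:420,560:]=b;o[420:,:560]=w
print(s)
for c in('scene','side'):
    C=cam(c);print(c,-C[2].T@C[3],C[0][0,0],C[1])
    for n in['organiser','post_top','nut_corner','mat','basket','clamp_pivot','handle_tip','clamp_pad','nut0','shaker','bottle','jar','wrench']:
        print(n,[(round(m['conf'],2),np.round(np.array(m['position'])*[560,420]).tolist()) for m in arm.mark_of(n,c)][:5])
cv2.imwrite('pics/all0.png',cv2.resize(o[:420],(800,300))[:,:,::-1])
E
```

```text
{'time': 0.0, 'joints': array([-1.29388782,  0.38427675,  0.01635349,  1.37120531, -0.00629422,
        1.3881877 , -0.04647339]), 'qvel': array([-5.88846491e-04,  1.83386314e-03, -9.73414738e-05, -4.27315584e-04,
       -2.01378107e-03, -5.23618248e-04,  4.42414138e-04]), 'joint_torque': array([ 7.01349472e-04, -6.27602148e+01,  8.44612252e-01, -3.71812892e+01,
        1.65556121e-02,  1.41418606e-02, -4.30633492e-06]), 'tcp_pos': array([0.20810051, 0.58878434, 0.23023148]), 'ee_rot': array([-1.52884603e-04,  1.69033640e-01,  9.85609761e-01, -1.00236961e-03]), 'contact_force': array([-0.45554862, -0.59180669,  0.35942731]), 'ft_torque': array([-0.04725534,  0.02381941, -0.03601852]), 'grip_width': 1.0018466610459944}
scene [1.05091206 0.24987684 1.07109378] 387.8385836354771 0.0033883654192367035
organiser [(0.86, [236.0, 203.0]), (0.77, [291.0, 325.0]), (0.65, [402.0, 195.0])]
post_top [(0.75, [233.0, 188.0]), (0.71, [409.0, 184.0]), (0.56, [292.0, 317.0])]
nut_corner [(0.77, [309.0, 362.0]), (0.69, [457.0, 266.0]), (0.67, [423.0, 182.0]), (0.63, [269.0, 209.0])]
mat [(0.4, [159.0,
[... 454 characters left out ...]
15306
organiser [(0.77, [304.0, 182.0]), (0.77, [158.0, 224.0]), (0.55, [308.0, 268.0])]
post_top [(0.95, [309.0, 246.0]), (0.86, [305.0, 167.0]), (0.57, [156.0, 205.0])]
nut_corner [(0.82, [279.0, 251.0]), (0.76, [304.0, 168.0]), (0.69, [126.0, 227.0]), (0.33, [324.0, 273.0])]
mat []
basket [(0.6, [252.0, 199.0]), (0.41, [315.0, 271.0])]
clamp_pivot [(0.71, [279.0, 253.0]), (0.25, [239.0, 207.0]), (0.17, [309.0, 249.0])]
handle_tip [(0.43, [204.0, 141.0]), (0.15, [295.0, 265.0])]
clamp_pad []
nut0 [(0.55, [298.0, 259.0]), (0.38, [293.0, 265.0]), (0.35, [298.0, 262.0])]
shaker [(0.6, [242.0, 208.0])]
bottle [(0.72, [345.0, 219.0])]
jar [(0.48, [168.0, 178.0])]
wrench [(0.93, [381.0, 347.0])]
```

View pics/s0.png

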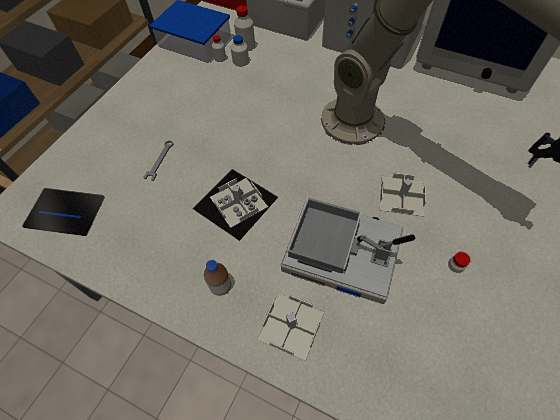

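View pics/d0.png

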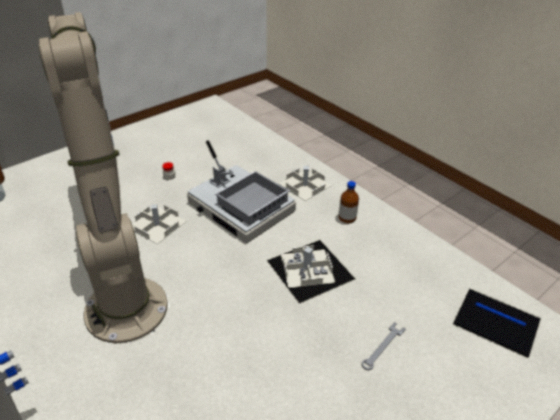

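Scene: organiser look-alikes at (236,203) on the black mat, (291,325) front and empty, (402,195) by the robot and empty. The basket and shaker are at (324,237) and the clamp handle is open at (410,239). Image left is the robot's right, so I choose (236,203). I'll check it in a crop and measure.

```bash
python3 - <<'E'
from h import *
a=cv2.imread('pics/s0.png');b=cv2.imread('pics/d0.png')
S=cam('scene');D=cam('side')
for n,p,q,z in[('org',(236,203),(308,268),.004),('org2',(291,325),(304,182),0),('org3',(402,195),(158,224),0),('post',(233,188),(309,246),.084),('basket',(324,237),(252,199),.055),('pivot',(384,242),(239,207),.113),('tip',(412,239),(208,141),.19),('bottle',(222,285),(345,219),0),('jar',(455,264),(168,178),0),('shaker',(341,251),(242,208),0)]:
    print(n,onz(S,p,z).round(3),onz(D,q,z).round(3),tri([ray(S,p),ray(D,q)]).round(3))
o=np.hstack([cv2.resize(a[155:305,185:425],(800,500),interpolation=3)])
o2=cv2.resize(b[125:305,180:370],(500,474),interpolation=3)
cv2.imwrite('pics/c1.png',cv2.resize(a[160:245,185:300],(800,591),interpolation=3))
cv2.imwrite('pics/c2.png',cv2.resize(a[185:310,275:425],(720,600),interpolation=3))
E
```

```text
org [ 0.515 -0.211  0.004] [ 0.511 -0.206  0.004] [ 0.513 -0.209  0.004]
org2 [0.794 0.121 0.   ] [0.805 0.14  0.   ] [0.795 0.125 0.013]
org3 [0.251 0.269 0.   ] [0.256 0.271 0.   ] [0.254 0.268 0.003]
post [ 0.511 -0.212  0.084] [ 0.52  -0.196  0.084] [ 0.514 -0.205  0.094]
basket [0.533 0.105 0.055] [0.547 0.124 0.055] [0.538 0.108 0.068]
pivot [0.506 0.268 0.113] [0.446 0.057 0.113] [0.496 0.225 0.012]
tip [0.512 0.328 0.19 ] [0.525 0.346 0.19 ] [0.517 0.328 0.201]
bottle [ 0.776 -0.109  0.   ] [ 0.771 -0.111  0.   ] [ 0.775 -0.109 -0.003]
jar [0.422 0.483 0.   ] [0.418 0.485 0.   ] [ 0.42   0.485 -0.002]
shaker [0.527 0.163 0.   ] [0.53  0.161 0.   ] [0.529 0.162 0.001]
```

View pics/c1.png

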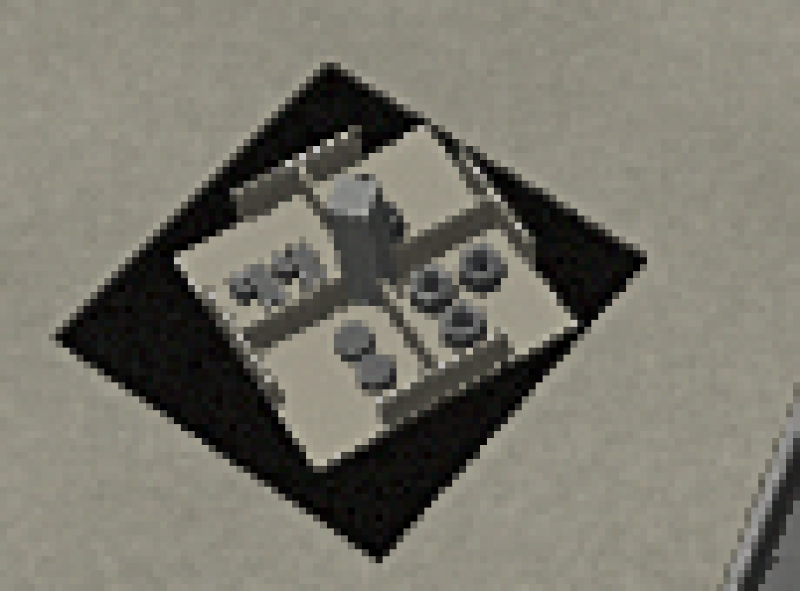

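View pics/c2.png

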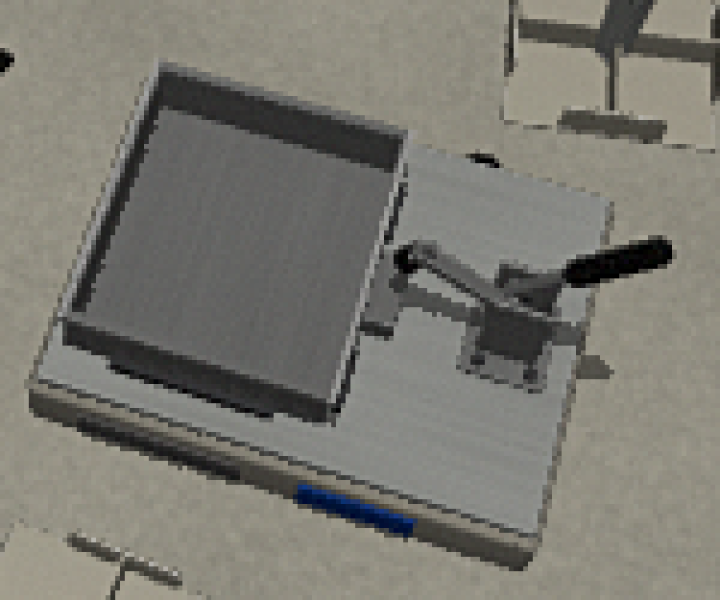

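The crop confirms the choice: it is on the mat and loaded. The nuts are in the right compartment with their open corner at crop (580,322), caps are at the bottom, elbows at the left, and a sleeve is half hidden behind the post at the top. The basket is empty and the clamp is open. Next I'll get poses from the corners.

```bash
python3 - <<'E'
from h import *
from scipy.optimize import least_squares
S=cam('scene')
c1=lambda u,v:np.array([185+u/6.957,160+v/6.957])-.5
c2=lambda u,v:np.array([275+u/4.8,185+v/4.8])-.5
def fit(P,uv,z,x0):
    P=np.array(P,float)
    def w(x):
        c,s=np.cos(x[2]),np.sin(x[2]);return np.c_[P[:,:2]@np.array([[c,s],[-s,c]])+x[:2],P[:,2]+z]
    r=least_squares(lambda x:(proj(S,w(x))-uv).ravel(),x0);return r.x.round(4),np.degrees(r.x[2]).round(1),r.fun.reshape(-1,2).round(1).tolist()
print('org',fit([[.07,.07,.003],[.07,-.07,.003],[-.07,-.07,.003],[-.07,.07,.003],[0,0,.08]],[c1(580,322),c1(320,468),c1(175,258),c1(425,125),c1(355,192)],.004,[.51,-.21,.9]))
for a in (.2,1.7,-1.4,3):
  print('basket',fit([[-.09,-.08,.045],[-.09,.08,.045],[.09,.08,.045],[.09,-.08,.045]],[c2(160,65),c2(405,133),c2(330,412),c2(65,320)],.055,[.53,.1,a]))
print('shaker',fit([[-.12,.155,.055],[.12,.155,.055],[.12,-.155,.055]],[c2(610,205),c2(527,540),c2(35,385)],0,[.53,.16,.0]))
for n,p in(('mat',[(330,63),(645,260),(380,560),(60,338)]),): print(n,[onz(S,c1(*q),.004).round(3) for q in p])
print('tip',onz(S,c2(670,250),.113+.105*np.sin(.95)).round(3))
E
```

```text
org (array([ 0.506 , -0.206 ,  1.0443]), np.float64(59.8), [[0.1, -0.2], [-0.0, 0.3], [-0.3, -0.1], [0.2, -0.5], [-0.1, 0.4]])
basket (array([0.5403, 0.1064, 0.1148]), np.float64(6.6), [[-0.6, 1.1], [0.7, 1.6], [0.5, -2.0], [-0.6, -0.3]])
basket (array([0.5403, 0.1064, 0.1148]), np.float64(6.6), [[-0.6, 1.1], [0.7, 1.6], [0.5, -2.0], [-0.6, -0.3]])
basket (array([0.5403, 0.1064, 0.1148]), np.float64(6.6), [[-0.6, 1.1], [0.7, 1.6], [0.5, -2.0], [-0.6, -0.3]])
basket (array([0.5403, 0.1064, 0.1148]), np.float64(6.6), [[-0.6, 1.1], [0.7, 1.6], [0.5, -2.0], [-0.6, -0.3]])
shaker (array([0.5316, 0.162 , 0.1109]), np.float64(6.4), [[1.5, -2.1], [2.2, 1.8], [-3.7, -0.7]])
mat [array([ 0.397, -0.294,  0.004]), array([ 0.436, -0.099,  0.004]), array([ 0.629, -0.135,  0.004]), array([ 0.591, -0.327,  0.004])]
tip [0.508 0.33  0.198]
```

Emit:
jog_arm(gripper=[0,0,0,0,0,0,0,0,0], travel=[[0.236,-0.377,0.04],[0.236,-0.377,0.04],[0.236,-0.377,0.04],[0.236,-0.377,0.04],[0.236,-0.377,0.04],[0.236,-0.377,0.04],[0.236,-0.377,0.04],[0.236,-0.377,0.04],[0.236,-0.377,0.04]], delta_rot=[[0,0,-0.0426],[0,0,-0.0426],[0,0,-0.0426],[0,0,-0.0426],[0,0,-0.0426],[0,0,-0.0426],[0,0,-0.0426],[0,0,-0.0426],[0,0,-0.0426]], force=80)

```text
time: 2.35
tcp_pos: [0.4214, 0.2483, 0.2678]
ee_rot: [-0.0, 0.7, 0.715, 0.0]
contact_force: [0.6, 0.2, -0.5]
grip_width: 1.0
```

Emit:
jog_arm(gripper=[0,0,0,0,0,0,0,0,0,0,0,0], travel=[[0.086,-0.456,0],[0.086,-0.456,0],[0.086,-0.456,0],[0.086,-0.456,0],[0.086,-0.456,0],[0.086,-0.456,0],[0.086,-0.456,0],[0.086,-0.456,0],[0.086,-0.456,0],[0.086,-0.456,0],[0,0,0],[0,0,0]], delta_rot=[[0,0,-0.0426],[0,0,-0.0426],[0,0,-0.0426],[0,0,-0.0426],[0,0,-0.0426],[0,0,-0.0426],[0,0,-0.0426],[0,0,-0.0426],[0,0,-0.0426],[0,0,-0.0426],[0,0,0],[0,0,0]])

```text
time: 3.55
tcp_pos: [0.5063, -0.2075, 0.267]
ee_rot: [0.0, 0.992, 0.128, -0.0]
contact_force: [0.2, 1.6, -0.3]
grip_width: 1.0
```

```bash
python3 - <<'E'
from h import *
s,a=shot('wrist','w1')
print(s['tcp_pos'],R.from_quat(np.roll(s['ee_rot'],-1)).as_matrix().round(3).tolist(),s['joints'].round(2),s['time'])
C=cam('wrist',s)
for n,z in[('post_top',.084),('nut_corner',.007),('nut0',.007),('cap0',.007),('sleeve0',.007),('elbow0',.007)]:
    print(n,[(round(m['conf'],2),(np.array(m['position'])*[560,420]).round().tolist(),onz(C,np.array(m['position'])*[560,420],z)[:2].round(4).tolist()) for m in arm.mark_of(n,'wrist')][:4])
c=np.array([.506,-.206,.004]);M=R.from_euler('z',59.8,degrees=True).as_matrix()
P=[[.07,.07,.003],[.07,-.07,.003],[-.07,-.07,.003],[-.07,.07,.003]]+[[x,y,.08] for x,y in[(.0141,0),(0,.0141),(-.0141,0),(0,-.0141)]]
for p in proj(C,np.array(P)@M.T+c): cv2.circle(a,tuple(int(v) for v in p.round()),3,(255,0,0),1)
cv2.imwrite('pics/w1b.png',a[:,:,::-1])
E
```

```text
[ 0.50627265 -0.20745789  0.2670286 ] [[0.967, 0.254, -0.001], [0.254, -0.967, -0.001], [-0.001, 0.0, -1.0]] [-0.38  0.26  0.88  1.56 -0.2   1.42 -0.81] 3.55
post_top [(0.63, [279.0, 182.0], [0.5051, -0.2037])]
nut_corner [(0.72, [188.0, 163.0], [0.4837, -0.1066])]
nut0 [(0.85, [237.0, 181.0], [0.4769, -0.1621]), (0.75, [234.0, 151.0], [0.5086, -0.1524]), (0.58, [253.0, 168.0], [0.4963, -0.1764])]
cap0 [(0.8, [280.0, 133.0], [0.5392, -0.1953]), (0.63, [265.0, 121.0], [0.5475, -0.1764])]
sleeve0 [(0.61, [295.0, 202.0], [0.4703, -0.2302]), (0.46, [284.0, 195.0], [0.4754, -0.2163])]
elbow0 [(0.89, [311.0, 170.0], [0.5102, -0.2377]), (0.68, [326.0, 155.0], [0.5291, -0.2482])]
```

View pics/w1b.png

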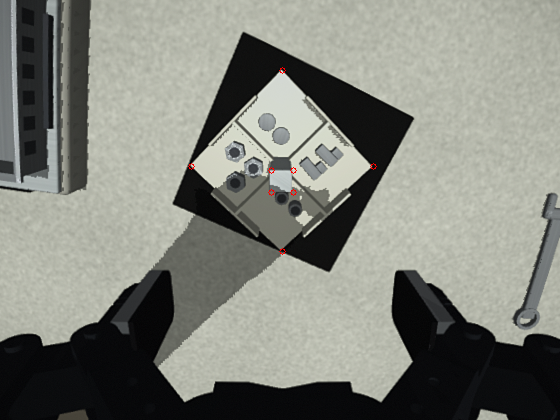

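The picture matches the model: the four floor corners at (192,166), (282,70), (373,166) and (282,251) and the post at (282,181) agree within about 2 px. Nuts are near (240,168), caps (272,127), elbows (318,163), sleeves (290,200). I'll descend and grip.

Emit:
jog_arm(gripper=[0,0,0,0,0,0,0,0,0,0], travel=[[-0.01,0.02,-0.3],[0,0,-0.4],[0,0,-0.4],[0,0,-0.4],[0,0,-0.3],[0,0,-0.2],[0,0,-0.15],[0,0,-0.08],[0,0,0],[0,0,0]], delta_rot=[[0,0,0],[0,0,0],[0,0,0],[0,0,0],[0,0,0],[0,0,0],[0,0,0],[0,0,0],[0,0,0],[0,0,0]])

```text
time: 4.9
tcp_pos: [0.5063, -0.2043, 0.0452]
ee_rot: [0.0, 0.992, 0.129, 0.001]
contact_force: [-1.0, 0.7, 0.0]
grip_width: 1.0
```

Emit:
jog_arm(gripper=[0.5,0.6,0.7,0.8,1,1,1,1,1,1,1,1], travel=[[0,0,0],[0,0,0],[0,0,0],[0,0,0],[0,0,0],[0,0,0],[0,0,0],[0,0,0],[0,0,0],[0,0,0],[0,0,0],[0,0,0]], delta_rot=[[0,0,0],[0,0,0],[0,0,0],[0,0,0],[0,0,0],[0,0,0],[0,0,0],[0,0,0],[0,0,0],[0,0,0],[0,0,0],[0,0,0]], force=80)

```text
time: 6.1
tcp_pos: [0.506, -0.2044, 0.0448]
ee_rot: [0.0, 0.992, 0.129, 0.0]
contact_force: [-0.4, -0.6, 5.8]
grip_width: 0.225
```

Emit:
jog_arm(gripper=[1,1,1,1,1,1,1,1,1,1], travel=[[0,0,0.05],[0,0,0.1],[0,0,0.2],[0,0,0.3],[0,0,0.3],[0,0,0.3],[0,0,0.2],[0,0,0.1],[0,0,0],[0,0,0]], delta_rot=[[0,0,0],[0,0,0],[0,0,0],[0,0,0],[0,0,0],[0,0,0],[0,0,0],[0,0,0],[0,0,0],[0,0,0]])

```text
time: 7.1
tcp_pos: [0.5051, -0.2036, 0.1982]
ee_rot: [-0.0, 0.992, 0.129, -0.001]
contact_force: [-0.0, 0.5, -5.8]
grip_width: 0.227
```

Emit:
jog_arm(gripper=[1,1,1,1,1,1,1,1,1,1,1,1], travel=[[0.023,0.09,0],[0.046,0.18,0],[0.068,0.27,0],[0.08,0.31,0],[0.08,0.31,0],[0.08,0.31,0],[0.068,0.27,0],[0.057,0.22,0],[0.04,0.155,0],[0.028,0.105,0],[0,0,0],[0,0,0]], delta_rot=[[0,0,0],[0,0,0],[0,0,0],[0,0,0],[0,0,0],[0,0,0],[0,0,0],[0,0,0],[0,0,0],[0,0,0],[0,0,0],[0,0,0]])

```text
time: 8.3
tcp_pos: [0.5624, 0.0167, 0.1991]
ee_rot: [0.0, 0.992, 0.129, -0.0]
contact_force: [-0.1, -0.9, -5.6]
grip_width: 0.223
```

```bash
python3 - <<'E'
from h import *
s=arm.read_state();print(s['tcp_pos'],s['joints'].round(2),s['contact_force'],s['ft_torque'])
s,a=shot('scene');_,b=shot('wrist')
o=np.hstack([cv2.resize(a[130:310,200:440],(400,300)),cv2.resize(b,(400,300))]);cv2.imwrite('pics/t1.png',o[:,:,::-1])
E
```

```text
[0.56241469 0.01670976 0.19908269] [-0.7   0.32  0.77  1.62 -0.23  1.29 -1.2 ] [-0.06816241 -0.93282719 -5.61212269] [-0.09811596  0.04072247 -0.00464436]
```

View pics/t1.png

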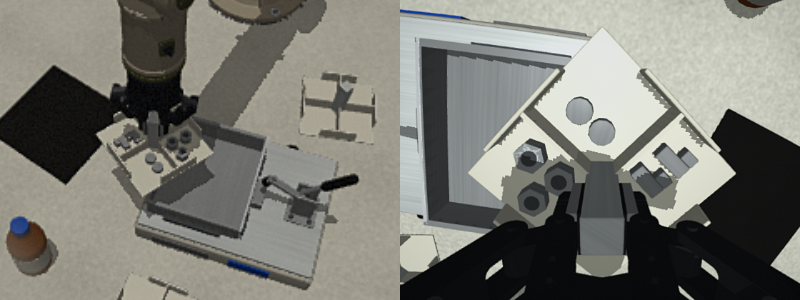

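Left half: the organiser is held level with its nut corner (215,150) over the basket. Right half: nuts at (545,180), and every piece is still in its compartment. Now I'll tilt about the TCP.

Emit:
jog_arm(gripper=[1,1,1,1,1,1,1,1,1,1], travel=[[0,0,0],[0,0,0],[0,0,0],[0,0,0],[0,0,0],[0,0,0],[0,0,0],[0,0,0],[0,0,0],[0,0,0]], delta_rot=[[-0.008,-0.0021,0],[-0.0161,-0.0042,0],[-0.0161,-0.0042,0],[-0.0161,-0.0042,0],[-0.0161,-0.0042,0],[-0.0161,-0.0042,0],[-0.0161,-0.0042,0],[-0.0161,-0.0042,0],[0,0,0],[0,0,0]])

```text
time: 9.4
tcp_pos: [0.5626, 0.0183, 0.1993]
ee_rot: [0.192, 0.973, 0.127, 0.025]
contact_force: [-0.0, -0.8, -5.5]
grip_width: 0.219
```

```bash
python3 - <<'E'
from h import *
s=arm.read_state();M=R.from_quat(np.roll(s['ee_rot'],-1)).as_matrix();print(s['tcp_pos'],M.round(3).tolist(),np.degrees(np.arccos(-M[2,2])),s['joints'].round(2),s['contact_force'])
E
```

```text
[0.56259534 0.01830053 0.19930503] [[0.967, 0.238, 0.097], [0.256, -0.894, -0.368], [-0.001, 0.381, -0.925]] 22.37803475802865 [-1.    0.33  0.83  1.7   0.16  1.2  -1.57] [-0.01670846 -0.80079617 -5.52546793]
```

Emit:
jog_arm(gripper=[1,1,1,1,1,1,1,1,1,1], travel=[[0,0,0],[0,0,0],[0,0,0],[0,0,0],[0,0,0],[0,0,0],[0,0,0],[0,0,0],[0,0,0],[0,0,0]], delta_rot=[[-0.0161,-0.0042,0],[-0.0161,-0.0042,0],[-0.0161,-0.0042,0],[-0.0161,-0.0042,0],[0,0,0],[0,0,0],[0,0,0],[0,0,0],[0,0,0],[0,0,0]])

```text
time: 10.4
tcp_pos: [0.5627, 0.0177, 0.1994]
ee_rot: [0.293, 0.947, 0.123, 0.037]
contact_force: [0.2, -0.5, -5.7]
grip_width: 0.226
```

```bash
python3 - <<'E'
from h import *
s=arm.read_state();print(s['tcp_pos'],s['joints'].round(2),s['contact_force'])
s,a=shot('scene');_,b=shot('wrist')
o=np.hstack([cv2.resize(a[130:310,200:440],(400,300)),cv2.resize(b,(400,300))]);cv2.imwrite('pics/t2.png',o[:,:,::-1])
for c in('scene','wrist'):print([(round(m['conf'],2),(np.array(m['position'])*[560,420]).round().tolist()) for m in arm.mark_of('nut0',c)])
E
```

```text
[0.56272452 0.01765358 0.19943508] [-1.13  0.39  0.86  1.73  0.33  1.2  -1.75] [ 0.24238735 -0.53906049 -5.70685797]
[(0.55, [305.0, 225.0]), (0.45, [277.0, 208.0]), (0.37, [303.0, 221.0]), (0.36, [305.0, 219.0]), (0.28, [158.0, 159.0])]
[(0.95, [174.0, 244.0]), (0.78, [141.0, 223.0]), (0.78, [148.0, 267.0]), (0.66, [282.0, 240.0])]
```

View pics/t2.png

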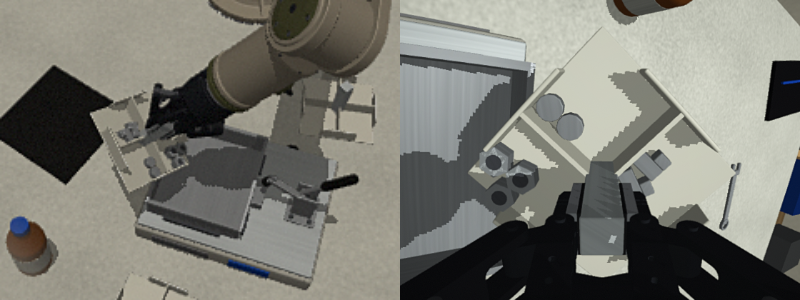

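Three nuts have slid to the mouth (495,180) but are still in the organiser at 34 degrees. I'll check whether they are moving or jammed.

Emit:
jog_arm(gripper=[1,1,1,1], travel=[[0,0,0],[0,0,0],[0,0,0],[0,0,0]], delta_rot=[[0,0,0],[0,0,0],[0,0,0],[0,0,0]])

```text
time: 11.0
tcp_pos: [0.5627, 0.018, 0.1993]
ee_rot: [0.294, 0.947, 0.123, 0.037]
contact_force: [0.1, 0.2, -4.5]
grip_width: 0.222
```

```bash
python3 - <<'E'
from h import *
s=arm.read_state();print(s['contact_force'])
s,a=shot('wrist','w5')
M=R.from_quat(np.roll(s['ee_rot'],-1)).as_matrix()
C=cam('wrist',s)
# intersect with organiser floor plane; organiser coords via tool: x_tool=u, -y_tool=d, -z_tool=z
for n in('nut0','cap0','sleeve0','elbow0'):
  for m in arm.mark_of(n,'wrist'):
    px=np.array(m['position'])*[560,420];o,d=ray(C,px)
    ol=M.T@(o-s['tcp_pos']);dl=M.T@d;p=ol+dl*(.038-ol[2])/dl[2]
    u,dd=p[0],-p[1];print(n,round(m['conf'],2),px.round(),'org xy mm',np.round([(dd+u)/2**.5*1e3,(dd-u)/2**.5*1e3]))
E
```

```text
[ 0.12855682  0.23979656 -4.45350423]
cap0 0.95 [239. 174.] org xy mm [ 41. -10.]
cap0 0.71 [212. 148.] org xy mm [ 60. -10.]
elbow0 0.9 [322. 253.] org xy mm [-18. -10.]
elbow0 0.63 [337. 224.] org xy mm [-12. -26.]
```

Emit:
jog_arm(gripper=[1,1,1,1,1,1,1,1], travel=[[0,0,0],[0,0,0],[0,0,0],[0,0,0],[0,0,0],[0,0,0],[0,0,0],[0,0,0]], delta_rot=[[0.02,0.0052,0],[0.035,0.0091,0],[0.035,0.0091,0],[0.035,0.0091,0],[0.035,0.0091,0],[0.025,0.0066,0],[0,0,0],[0,0,0]])

```text
time: 12.05
tcp_pos: [0.5626, 0.017, 0.199]
ee_rot: [0.002, 0.992, 0.128, -0.0]
contact_force: [-1.3, 0.4, -4.3]
grip_width: 0.224
```

Emit:
jog_arm(gripper=[1,1,1,1,1,1,1,1,1,1,1,1], travel=[[-0.023,-0.09,0],[-0.046,-0.18,0],[-0.068,-0.27,0],[-0.08,-0.31,0],[-0.08,-0.31,0],[-0.08,-0.31,0],[-0.068,-0.27,0],[-0.057,-0.22,0],[-0.04,-0.155,0],[-0.028,-0.105,0],[0,0,0],[0,0,0]], delta_rot=[[0,0,0],[0,0,0],[0,0,0],[0,0,0],[0,0,0],[0,0,0],[0,0,0],[0,0,0],[0,0,0],[0,0,0],[0,0,0],[0,0,0]])

```text
time: 13.25
tcp_pos: [0.5057, -0.2034, 0.1992]
ee_rot: [0.0, 0.992, 0.129, 0.0]
contact_force: [-0.3, 0.8, -5.3]
grip_width: 0.227
```

```bash
python3 - <<'E'
from h import *
s=arm.read_state();M=R.from_quat(np.roll(s['ee_rot'],-1)).as_matrix();print(s['tcp_pos'],M.round(4).tolist(),s['joints'].round(2))
s,a=shot('scene');_,b=shot('wrist')
o=np.hstack([cv2.resize(a[130:310,200:440],(533,400)),cv2.resize(b[:,140:420],(267,400))]);cv2.imwrite('pics/t3.png',o[:,:,::-1])
C=cam('scene')
for m in arm.mark_of('nut0','scene'): print(m['conf'],np.array(m['position'])*[560,420],onz(C,np.array(m['position'])*[560,420],.058))
E
```

```text
[ 0.50571982 -0.20340754  0.19918482] [[0.9665, 0.2566, 0.0002], [0.2566, -0.9665, -0.0], [0.0002, 0.0, -1.0]] [-0.38  0.3   0.86  1.67 -0.23  1.28 -0.78]
0.61 [332.92  245.994] [0.55061863 0.14027279 0.058     ]
0.6 [329.616 229.488] [0.50438209 0.11082285 0.058     ]
0.38 [335.608 231.21 ] [0.50217892 0.12905254 0.058     ]
```

View pics/t3.png

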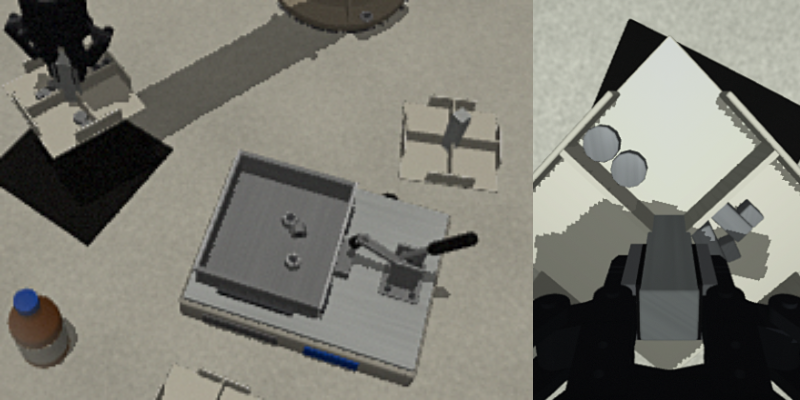

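Three nuts are in the basket at (290,218), (299,231) and (293,262). Caps and elbows are in place, and the nut compartment is empty. I'll set the organiser back on the mat.

Emit:
jog_arm(gripper=[1,1,1,1,1,1,1,1,1,1,1], travel=[[0,-0.01,-0.1],[0,0,-0.2],[0,0,-0.3],[0,0,-0.3],[0,0,-0.25],[0,0,-0.18],[0,0,-0.1],[0,0,-0.06],[0,0,-0.04],[0,0,-0.012],[0,0,0]], delta_rot=[[0,0,0],[0,0,0],[0,0,0],[0,0,0],[0,0,0],[0,0,0],[0,0,0],[0,0,0],[0,0,0],[0,0,0],[0,0,0]])

```text
time: 14.5
tcp_pos: [0.5061, -0.2052, 0.0456]
ee_rot: [0.0, 0.992, 0.129, 0.001]
contact_force: [0.3, -0.7, -5.0]
grip_width: 0.221
```

Emit:
jog_arm(gripper=[1,1,1,1], travel=[[0,0,-0.01],[0,0,0],[0,0,0],[0,0,0]], delta_rot=[[0,0,0],[0,0,0],[0,0,0],[0,0,0]])

```text
time: 14.9
tcp_pos: [0.5063, -0.2053, 0.0448]
ee_rot: [0.0, 0.992, 0.129, 0.001]
contact_force: [-0.5, 0.5, 2.8]
grip_width: 0.222
```

Emit:
jog_arm(gripper=[0.5,0.2,0,0,0,0,0,0,0,0,0,0], travel=[[0,0,0],[0,0,0],[0,0,0],[0,0,0],[0,0,0],[0,0,0.1],[0,0,0.3],[0,0,0.4],[0,0,0.45],[0,0,0.45],[0,0,0.4],[0,0,0.25]], delta_rot=[[0,0,0],[0,0,0],[0,0,0],[0,0,0],[0,0,0],[0,0,0],[0,0,0],[0,0,0],[0,0,0],[0,0,0],[0,0,0],[0,0,0]])

```text
time: 16.1
tcp_pos: [0.506, -0.2059, 0.2833]
ee_rot: [0.001, 0.992, 0.129, 0.002]
contact_force: [0.7, -0.3, 0.2]
grip_width: 1.001
```

```bash
python3 - <<'E'
from h import *
s,a=shot('wrist','w6');C=cam('wrist',s);print(s['tcp_pos'],s['contact_force'])
for n,z in(('post_top',.084),('sleeve0',.007),('cap0',.007),('elbow0',.007),('nut0',.007)):
  for m in arm.mark_of(n,'wrist'):
    p=onz(C,np.array(m['position'])*[560,420],z)[:2]-[.506,-.205]
    print(n,round(m['conf'],2),(R.from_euler('z',-59.8,degrees=True).as_matrix()[:2,:2]@p*1e3).round())
E
```

```text
[ 0.50600512 -0.20591139  0.28327899] [ 0.70430604 -0.32960445  0.2187787 ]
sleeve0 0.48 [-9. 44.]
sleeve0 0.45 [ 62. -12.]
sleeve0 0.43 [-10.  61.]
cap0 0.75 [ 58. -11.]
cap0 0.49 [ 40. -12.]
elbow0 0.82 [-18.  -8.]
elbow0 0.54 [-13. -28.]
nut0 0.51 [ 62. -10.]
```

Emit:
jog_arm(gripper=[1,1,1,1,1,1,1,1,1,1,1,1], travel=[[-0.08,0.2,0.1],[-0.08,0.4,0.1],[-0.04,0.48,0.05],[0,0.48,0],[0,0.48,0],[0,0.48,0],[0,0.48,0],[0,0.48,0],[0,0.45,0],[0,0.4,0],[0,0.2,0],[0,0,0]], delta_rot=[[0,0,0],[0,0,0],[0,0,0],[0,0,0],[0,0,0],[0,0,0],[0,0,0],[0,0,0],[0,0,0],[0,0,0],[0,0,0],[0,0,0]])

```text
time: 17.6
tcp_pos: [0.4842, 0.2513, 0.3021]
ee_rot: [0.001, 0.991, 0.132, -0.001]
contact_force: [0.4, -0.7, -0.5]
grip_width: -0.0
```

```bash
python3 - <<'E'
from h import *
s,a=shot('wrist','w7');C=cam('wrist',s);print(s['tcp_pos'],s['joints'].round(2),s['grip_width'])
S=cam('scene');shot('scene','s7')
zt=.113+.105*np.sin(.95)
for n,z in(('clamp_pivot',.113),('handle_tip',zt),('clamp_pad',.1),('basket',.055)):
  for c,CC in(('wrist',C),('scene',S)):
    for m in arm.mark_of(n,c)[:2]:
      px=np.array(m['position'])*[560,420];print(n,c,round(m['conf'],2),px.round(),onz(CC,px,z).round(4))
P=np.array([.516,.268,.113]);e=np.array([-.113,.994,0])
pts=[P,P+.105*(np.cos(.95)*e+[0,0,np.sin(.95)])]
for p,col in zip(proj(C,pts),((255,0,0),(0,255,0))): cv2.circle(a,tuple(int(v) for v in p.round()),4,col,2)
cv2.imwrite('pics/w7b.png',a[:,:,::-1])
E
```

```text
[0.48423566 0.2513128  0.30213182] [-1.    0.2   0.55  1.48 -0.1   1.49 -1.75] -0.0003410389180767877
clamp_pivot wrist 0.96 [279. 140.] [0.5177 0.2642 0.113 ]
clamp_pivot wrist 0.72 [181. 139.] [0.4961 0.3474 0.113 ]
clamp_pivot scene 0.87 [383. 242.] [0.507  0.2656 0.113 ]
handle_tip wrist 0.81 [182. 143.] [0.5089 0.3269 0.1984]
handle_tip wrist 0.75 [361. 141.] [0.5405 0.2151 0.1984]
handle_tip scene 0.44 [411. 239.] [0.5178 0.3249 0.1984]
clamp_pad wrist 0.55 [338. 149.] [0.5222 0.2104 0.1   ]
clamp_pad wrist 0.49 [550. 234.] [ 0.4987 -0.0241  0.1   ]
clamp_pad scene 0.47 [362. 239.] [0.5163 0.21   0.1   ]
clamp_pad scene 0.36 [330. 226.] [0.5174 0.1128 0.1   ]
basket wrist 0.68 [427. 154.] [0.5385 0.1106 0.055 ]
basket scene 0.64 [322. 234.] [0.527  0.0954 0.055 ]
```

View pics/w7b.png

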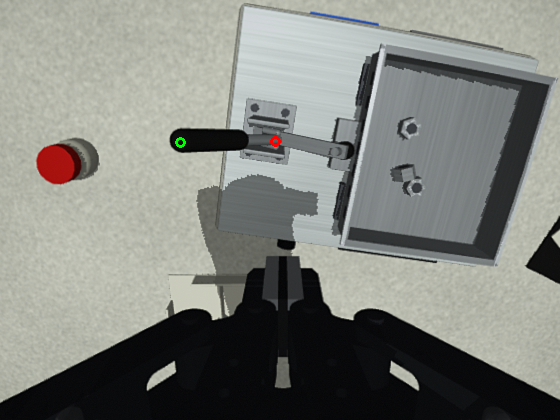

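Wrist picture: handle tip (180,142) and pivot (275,141) agree with my model circles. The pad is at (347,150) over the lug, and three nuts are in the basket at (409,128), (403,173) and (416,187). Now I'll hover over the handle.

Emit:
jog_arm(gripper=[1,1,1,1,1,1], travel=[[0.1,0.14,-0.2],[0.1,0.14,-0.3],[0.1,0.15,-0.3],[0,0,-0.2],[0,0,0],[0,0,0]], delta_rot=[[0,0,0],[0,0,0],[0,0,0],[0,0,0],[0,0,0],[0,0,0]])

```text
time: 18.7
tcp_pos: [0.5158, 0.2905, 0.2047]
ee_rot: [0.0, 0.992, 0.129, 0.0]
contact_force: [-0.3, 0.4, -0.1]
grip_width: -0.001
```

Emit:
jog_arm(gripper=[1,1,1,1,1,1,1,1], travel=[[-0.015,0.03,-0.14],[-0.008,0.068,-0.065],[-0.008,0.068,-0.065],[-0.008,0.07,-0.08],[-0.008,0.07,-0.08],[-0.006,0.05,-0.095],[-0.006,0.05,-0.095],[0,0,0]], delta_rot=[[0,0,0],[0,0,0],[0,0,0],[0,0,0],[0,0,0],[0,0,0],[0,0,0],[0,0,0]])

```text
time: 19.5
tcp_pos: [0.5086, 0.3321, 0.14]
ee_rot: [0.001, 0.992, 0.13, -0.001]
contact_force: [-0.3, -0.3, -0.1]
grip_width: -0.0
```

Emit:
jog_arm(gripper=[1,1,1,1,1], travel=[[-0.004,0.03,-0.11],[-0.002,0.015,-0.1],[0,0,-0.06],[0,0,0],[0,0,0]], delta_rot=[[0,0,0],[0,0,0],[0,0,0],[0,0,0],[0,0,0]])

```text
time: 20.0
tcp_pos: [0.509, 0.3359, 0.1147]
ee_rot: [0.0, 0.992, 0.129, -0.0]
contact_force: [0.1, 0.7, 1.7]
grip_width: 0.0
```

Emit:
jog_arm(gripper=[1,1,1,1], travel=[[0,0,-0.02],[0,0,-0.02],[0,0,0],[0,0,0]], delta_rot=[[0,0,0],[0,0,0],[0,0,0],[0,0,0]])

```text
time: 20.4
tcp_pos: [0.5094, 0.3361, 0.1137]
ee_rot: [-0.001, 0.992, 0.129, 0.0]
contact_force: [-8.8, -4.6, 22.2]
grip_width: -0.003
```

```bash
python3 - <<'E'
from h import *
s,a=shot('wrist');_,b=shot('side');print(s['tcp_pos'],s['contact_force'])
o=np.hstack([cv2.resize(a,(400,300)),cv2.resize(b[120:255,160:340],(400,300))]);cv2.imwrite('pics/t4.png',o[:,:,::-1])
E
```

```text
[0.50935676 0.33606502 0.11369831] [-8.82277996 -4.60311062 22.24377801]
```

View pics/t4.png

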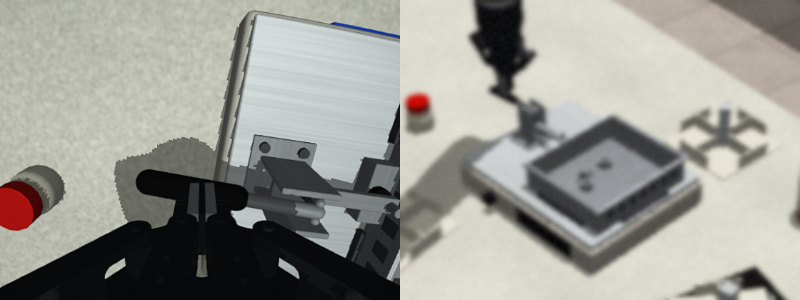

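The handle lies level under the fingers and the pad's arm is down on the lug. The reading is 22 N against the stop, at the height predicted for locked. I'll back off and check.

Emit:
jog_arm(gripper=[1,1,1,1,1,1,1,1,1,1], travel=[[0,0,0.1],[0,0,0.3],[0,0,0.4],[0,0,0.4],[0,0,0.4],[-0.1,0,0.3],[-0.15,-0.2,0],[-0.15,-0.3,0],[0,-0.3,0],[0,0,0]], delta_rot=[[0,0,0],[0,0,0],[0,0,0],[0,0,0],[0,0,0],[0,0,0],[0,0,0],[0,0,0],[0,0,0],[0,0,0]])

```text
time: 21.5
tcp_pos: [0.4702, 0.2511, 0.3019]
ee_rot: [0.0, 0.992, 0.126, 0.001]
contact_force: [0.1, -0.7, -0.1]
grip_width: 0.002
```

```bash
python3 - <<'E'
from h import *
s,a=shot('wrist');C=cam('wrist',s);print(s['tcp_pos'],s['contact_force'],s['time'])
_,b=shot('scene')
P=np.array([.517,.266,.113]);e=np.array([-.113,.994,0])
pts=[P+.105*(np.cos(f)*e+[0,0,np.sin(f)]) for f in(-.1,.02)]
print('pred locked/dead',proj(C,pts).round(1).tolist())
for n in('handle_tip','clamp_pad','nut0','basket'): print(n,[(round(m['conf'],2),(np.array(m['position'])*[560,420]).round(1).tolist()) for m in arm.mark_of(n,'wrist')][:3])
o=np.hstack([cv2.resize(a,(400,300)),cv2.resize(b[130:310,170:410],(400,300))]);cv2.imwrite('pics/t5.png',o[:,:,::-1])
E
```

```text
[0.47015354 0.25112455 0.30191486] [ 0.10260945 -0.67351969 -0.1249446 ] 21.5
pred locked/dead [[164.2, 108.2], [159.2, 108.6]]
handle_tip [(0.93, [165.6, 110.7]), (0.63, [364.0, 127.1]), (0.6, [406.5, 165.0])]
clamp_pad [(0.39, [349.1, 133.7])]
nut0 [(0.82, [409.5, 162.7]), (0.76, [415.8, 117.8]), (0.67, [422.1, 173.4])]
basket [(0.73, [432.2, 140.9])]
```

View pics/t5.png

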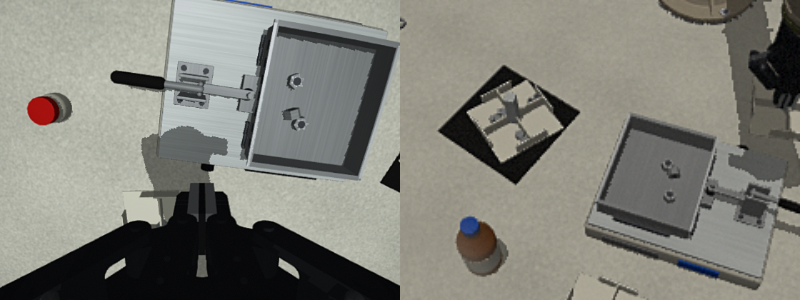

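The clamp is locked: the tip shows at column 166 against 164 predicted for locked and 159 for the dead point, and the pad is on the lug. Three nuts are in the basket, the organiser is on its mat, and nothing touches the robot.

```bash
python3 -c "
from rig import arm
print(arm.hand_in())"
```

```text
the job is handed in; nothing more can be done
None
```

The job is done and handed in at 21.5 s of the 72 s allowed; the hand-in gives no verdict. I gripped the organiser on the mat by its post and tilted it 34° toward the nut corner over the basket. I then stood it back on the mat and pushed the clamp handle home.

**Pieces:** The last picture shows three nuts in the basket. After the organiser was set down, the detector placed the caps, elbows and sleeves in their own compartments. It also gave one stray "nut" there at low confidence (0.51), on the spot where a cap lies. The nuts briefly stood at the open corner and then slid out on their own.

**Clamp:** The push ended at 22 N against the stop. Afterwards the handle tip showed at column 166, against 164 predicted for locked and 159 for the dead point. The pad is on the lug and the basket is in its nest.

**Other things:** The bottle and jar look unmoved. The wrench was outside the last crops, but the arm never went near it. The robot ends clear of everything, with a force reading of about 0.

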